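# Prop open the lid of the bench dust box

## Task

Lift the clear lid of the dust box by its blue handle until it stays up by itself, swing the steel prop rod up to its stop and let go of it, then bring the lid slowly down onto the rod so that the rod's red ball slides along the orange strip and drops into the holding hole. Push the handle lightly towards shut, with about 7 N for a moment and never more than 10 N, to prove that the rod carries the lid, and let go, leaving the lid propped. Don't let the lid drop, and leave the other things where they are.

Things in the scene. Friction and masses are not known exactly. Their poses are not given: they have to be found in the camera images.
- dust_box: Fixed white dust box, open top, 250 (x) x 300 (y) x 75 high, walls and floor 8 thick, yawed up to 0.25 rad. Origin: centre of its underside; x points from its front (handle side, near the robot) to the hinge side, z up. Lid hinge line: along its y at x +120, z 77. A cross rail 14 wide, top at z 47, runs across the inside at x +20 and carries the rod's pivot.
- lid (a joint): Angle of the clear lid, rad: 0 closed, 1.45 stop; its front edge rises as it grows. Lid: 0.35 kg, 235 long from the hinge, 290 wide, 5 thick, underside level with the hinge. Stiff hinge (0.22 Nm): it stays where left above about 1.15, falls below about 0.95. On the rod at its stop it lands at about 1.1; seated it stops hard at about 0.86; 7 N at the handle then presses ball and lid by 24 N.
- lid_handle (a point): Middle of the lid's blue handle: round bar, diameter 10, 110 long along the box's y, carried by a leg at each end, just beyond and above the lid's front edge. It lies 250 from the hinge line along the lid and 35 above the plane of the lid's underside, and turns with the lid. Free for fingers all round between the legs.
- lid_hole (a point): Holding hole in the orange strip under the lid: 15 square, 8 deep, open downwards, closed above. The strip (30 wide, 8 thick) runs under the lid from 55 to 165 from the hinge, at box y -50; hole's middle 130 from the hinge. The point is where the ball's centre sits when seated: 6 below the lid's underside. x axis: along the lid to the hinge; z: square to the lid.
- rod (a joint): Angle of the prop rod, rad: 0 level in the box, ball to the front; grows as the ball rises; 1.95 stop, leaning to the hinge. Turns about box y at rod_pivot; stiff pivot (0.06 Nm): it stays where it is left. As the lid is pushed down on it (1 to 3 N at the handle) the ball slides along the strip to the front, the rod turning back, till it drops in the hole at about 1.66.
- rod_pivot (a point): Pivot point of the prop rod, fixed in the box at x +20, y -50, z 57 (under the closed lid).
- rod_grip (a point): A good point to grip on the rod: on its axis, 75 from the pivot. The rod is round steel, diameter 8, 0.06 kg.
- rod_ball (a point): Centre of the red ball, diameter 12, at the end of the rod, 116 from the pivot.
- jaw_model: Bystander: loose plaster jaw model, 60 x 65 x 30, inside the box.
- spray_can: Bystander: loose upright can, diameter 52, 190 high, on the right (-y) of the box.
- drop_bottle: Bystander: loose small white bottle, diameter 28, 55 high, beside the box on its left (+y).
- mix_cup: Bystander: loose small green cup, diameter 50, 35 high, beside the box on its left (+y).
- resin_jar: Bystander: loose amber jar, diameter 48, 50 high, beside the box on its right (-y).
- brush: Bystander: loose brush, 150 long, lying left on the table.
- phone: Bystander: loose flat dark phone, 150 x 72 x 8, lying right on the table.

How it is judged (in metres and radians):
On the way, in this order (a step that is already met when the one before it is completed fails the run):
1. the lid is lifted beyond 1.1 rad with the rod still down (value of joint lid above 1.1 rad and value of joint rod below 0.4 rad), for 0.2 s.
2. the rod leans on its stop, let go, with the lid still up (value of joint rod above 1.8 rad and value of joint lid above 1 rad and contact force between the fingers and rod below 0.1 N), for 0.3 s.
3. the ball sits in the hole (within 4 mm) and the lid is pushed onto it so that lid and rod press with more than 15 N (about 4.5 N at the handle) (distance between rod_ball and lid_hole below 0.004 m and contact force between lid and rod above 15 N), for 0.2 s.
At the end, for the whole second after the job is handed in: The lid is propped at 0.82 to 0.94 rad with the centre of the rod's ball within 4 mm of its seated place in the hole, and nothing is held (distance between rod_ball and lid_hole below 0.004 m and value of joint lid between 0.82 and 0.94 rad and contact force between the fingers and anything else below 0.1 N); the robot touches nothing.
It fails at once if the lid and the rod are pressed together with more than 35 N (about 10 N at the handle) (contact force between lid and rod above 35 N).
It fails at once if the lid drops (closes faster than 2 rad/s) (velocity of joint lid below -2 rad/s).
It fails at once if a bystander is moved more than 25 mm (distance of any of jaw_model, spray_can, drop_bottle, mix_cup, resin_jar, brush, phone from where it was at the start of the episode above 0.025 m).
It also fails if it takes over 72 s, if anything falls off the work surface, if the arm or the gripper's body presses on something with over 40 N, if the wrist force passes 120 N, or if a joint passes its speed limit or range.

## Robot

A 6-joint arm with a two-finger parallel gripper is mounted at the origin on the work surface. World frame = base frame: x ahead of the robot, y to its left, z up, the work surface at z = 0. Lengths are in m, angles in degrees, forces in N, time in s.
With the tool pointing down it reaches from about 0.325 to 0.775 m from the base axis. Payload 5.5 kg.
Tool frame: the origin (TCP) lies at the centre of the arm's flange, where the gripper is bolted on; the fingertips stand 182 mm ahead of it and the grasp point (between the pads) lies 163 mm ahead of it; z points along the fingers, y is the direction in which the jaws open and shut (so a half turn about z gives the same grasp; the last joint's range is limited). The gripper opens to 88 mm and grips with 3 to 60 N. Pads are 20 mm wide; open, the fingers measure 115 mm over their backs; the gripper's body (75 mm by 178 mm) begins 61 mm behind the grasp point.
Start: joints at [63.1, 5.22, 70.514, -0, 104.267, -3.249], TCP at [0.241, 0.55, 0.405] pointing down, gripper open.
Joint ranges: [-164.24, 164.24], [-49.07, 125.15], [9.68, 141.18], [-86.29, 266.29], [3.28, 154.24], [-151.56, 151.56]. Speed limits (degrees/s): [147.25, 147.25, 172.46, 180, 180, 180].

## Interface

Orientations are given as [roll, pitch, yaw] about the fixed x, y, z axes, in that order (R = Rz(yaw) Ry(pitch) Rx(roll)).
In Python, from station import r gives the robot as it stands. The module is installed in compiled form; this text tells all that it offers. Calls block until the motion is done:
- r.reach(position, orientation): joint-space move of the TCP to a pose.
- r.servo_line(position, rotation=None, speed=0.15): straight line of the TCP; rotation=None keeps the orientation; speed is the mean speed in m/s.
- r.move_joints(angles): joint-space move.
- r.let_go() and r.grab(squeeze=None): open the fingers fully, or close them until they stop; squeeze is the grip in N (None keeps the last).
- r.wait(seconds).
- r.inverse_kinematics(position, orientation): joint angles nearest the present ones, or None.
- r.sense(): the state.
- r.snapshot(name): name is "scene" or "top"; returns a dict with "frame" (420x560x3 uint8, red, green, blue), "fx", "fy", "cx", "cy" (pixels), "R" (3x3) and "t" (3): a world point X has camera coordinates R X + t. Camera axes: x right, y down, z forward; pixel columns grow to the right and rows downward; lengths in m; the calibration is good to about 2 mm. A picture is of the moment at which its call begins. There is no depth.
A pose or a line that the arm cannot do raises r.IKError and nothing moves.
- r.hand_in(): hands the job in, once; it reports no verdict.
The state is a dict: "clock": time; "joints": joint angles; "joint_vel": joint speeds; "joint_torque": joint torques, N m; "tcp_pos": TCP position; "orientation": TCP orientation; "contact_force": force on the tool from outside, world axes, zero at the start; "torque": the same for the moment, N m; "opening": finger opening in m.
Only numpy, scipy, OpenCV 4.12 (cv2) and the standard library are available. Lean on these libraries where they do the work, as an engineer would, in place of code of your own. Each camera call takes 0.05 s, during which the arm holds its last target. There are 200 camera calls.

## Working session

There is one attempt and no reset: what is moved stays moved. The work goes in short steps, each a Python script; the robot and the scene stay as the last script left them, time stands still between calls to the robot, and variables do not carry over. Pictures are saved under pics/ and viewed, about 8 in all and at most 12, crops included, and the job is handed in when it is done.

```bash
mkdir -p pics; python3 - <<'E'
from station import r
import cv2,numpy as np,json
for n in("scene","top"):
    s=r.snapshot(n); cv2.imwrite(f"pics/{n}0.png",s["frame"][:,:,::-1])
    R=np.array(s["R"]);print(n,s["fx"],s["cx"],s["cy"],(-R.T@np.array(s["t"])).round(3),R.round(3).tolist())
print(r.sense())
E
```

```text
scene 434.49785966512565 277.08729631453 205.2775039549885 [ 1.343e+00 -1.000e-03  8.200e-01] [[-0.022, 1.0, 0.023], [0.634, 0.031, -0.773], [-0.773, -0.002, -0.634]]
top 500.31000781158497 282.3951505456147 206.9807291798861 [3.500e-01 1.000e-03 1.498e+00] [[-0.002, -1.0, 0.013], [-0.996, 0.001, -0.088], [0.088, -0.014, -0.996]]
{'clock': 0.1, 'joints': array([ 6.30997815e+01,  5.25904769e+00,  7.05743038e+01, -1.93297286e-03,
        1.04267107e+02, -3.25110624e+00]), 'joint_vel': array([-0.05257512, -0.07979823, -0.15350817,  0.07343922, -0.05254087,
        0.08282294]), 'joint_torque': array([ 1.78854087e-03, -4.47855520e+01, -4.07569849e+01,  6.99977833e-02,
        2.84710183e-02, -8.02335444e-05]), 'tcp_pos': array([0.24073459, 0.54964563, 0.4036237 ]), 'orientation': array([-1.79899597e+02, -3.82601995e-03,  1.56350410e+02]), 'contact_force': array([-0.36765454, -0.72016501,  0.15098946]), 'torque': array([-0.02347512, -0.02239389,  0.00895859]), 'opening': 0.08826199773674477}
```

View pics/scene0.png

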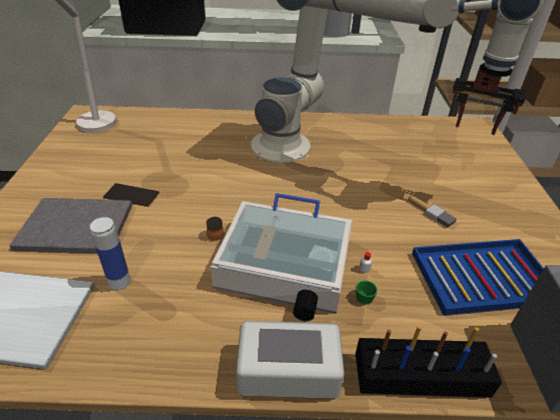

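View pics/top0.png

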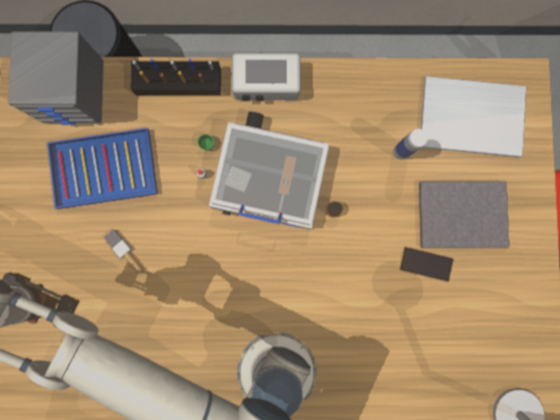

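The scene view shows the box with its handle at about (297,203), strip at (265,243). In the top view the handle is at about (263,214), the strip at (287,175), and the box corners at about (229,124), (328,146), (314,227) and (211,207). The box is yawed slightly.

```bash
cat > h.py <<'E'
from station import r
import cv2,numpy as np
def snap(n):
    s=r.snapshot(n); s["R"]=np.array(s["R"]);s["t"]=np.array(s["t"]);return s
def P(s): return np.diag([1,1,1.])@np.array([[s["fx"],0,s["cx"]],[0,s["fy"],s["cy"]],[0,0,1]])@np.c_[s["R"],s["t"]]
def proj(s,X):
    q=P(s)@np.append(X,1);return q[:2]/q[2]
def plane(s,uv,z):
    d=s["R"].T@np.array([(uv[0]-s["cx"])/s["fx"],(uv[1]-s["cy"])/s["fy"],1]);c=-s["R"].T@s["t"]
    return c+d*(z-c[2])/d[2]
def tri(a,ua,b,ub):
    q=cv2.triangulatePoints(P(a),P(b),np.float64(ua).reshape(2,1),np.float64(ub).reshape(2,1))[:,0];return q[:3]/q[3]
def hsvmask(s,lo,hi,roi):
    h=cv2.cvtColor(s["frame"],cv2.COLOR_RGB2HSV);m=cv2.inRange(h,np.array(lo),np.array(hi))
    k=np.zeros_like(m);x0,y0,x1,y1=roi;k[y0:y1,x0:x1]=1;return m*k
E
python3 - <<'E'
from h import *
S,T=snap("scene"),snap("top")
ms=hsvmask(S,(108,110,50),(128,255,255),(255,185,340,230)); mt=hsvmask(T,(108,110,50),(128,255,255),(215,195,315,235))
for n,m in(("S",ms),("T",mt)):
    for c in cv2.findContours(m,0,1)[0]: print(n,cv2.boundingRect(c),cv2.contourArea(c),cv2.minAreaRect(c))
for n,s,roi in(("S",S,(240,220,290,265)),("T",T,(265,145,310,215))):
    m=hsvmask(s,(5,50,100),(22,200,255),roi)
    for c in cv2.findContours(m,0,1)[0]:
        if cv2.contourArea(c)>20: print(n,'strip',cv2.boxPoints(cv2.minAreaRect(c)).round(1).tolist(),cv2.contourArea(c))
def up(s,roi,f): x0,y0,x1,y1=roi;return cv2.resize(s["frame"][y0:y1,x0:x1,::-1],None,fx=f,fy=f,interpolation=cv2.INTER_CUBIC)
a=up(S,(205,185,365,310),4)[:,:];b=up(T,(195,110,345,240),4)
cv2.imwrite("pics/c1.png",a);cv2.imwrite("pics/c2.png",b)
E
```

```text
S (273, 194, 46, 24) 121.0 ((295.9049377441406, 205.05694580078125), (43.925376892089844, 17.11815071105957), 9.688786506652832)
T (239, 212, 41, 11) 31.5 ((258.95709228515625, 217.20913696289062), (40.79166030883789, 2.587155818939209), 11.592175483703613)
T strip [[278.20001220703125, 191.8000030517578], [286.0, 155.6999969482422], [295.3999938964844, 157.6999969482422], [287.6000061035156, 193.89999389648438]] 312.5
```

View pics/c1.png

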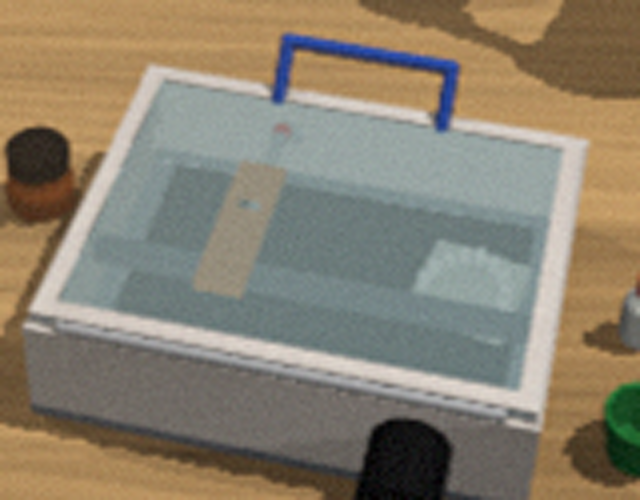

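View pics/c2.png

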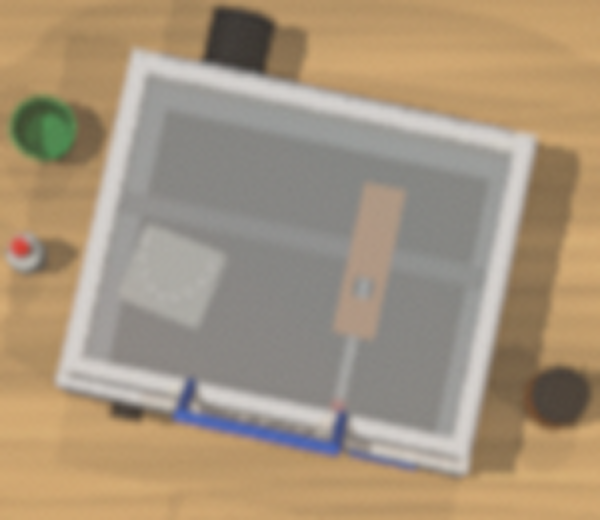

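Crops: the handle bar runs (287,41)–(458,66) in the scene crop and (178,413)–(343,450) in the top crop. Rim corners are at (135,52), (535,140), (465,472) and (60,383) in the top crop. The red ball lies to the front at (282,130) / (338,405).

```bash
python3 - <<'E'
from h import *
S,T=snap("scene"),snap("top")
c1=lambda p:np.array(p)/4-.375+(205,185)
c2=lambda p:np.array(p)/4-.375+(195,110)
pr={'hL':((458,66),(178,413)),'hR':((287,41),(343,450)),'FR':((153,68),(465,472)),'FL':((587,142),(60,383)),'BR':((25,318),(535,140)),'BL':((542,418),(135,52)),'hole':((248,204),(363,288)),'ball':((282,130),(338,405)),
'stripF':((262,164),(355,336)),'stripB':((217,294),(384,185))}
X={k:tri(S,c1(a),T,c2(b)) for k,(a,b) in pr.items()}
for k,v in X.items():print(k,v.round(4),'repr', (proj(S,v)-c1(pr[k][0])).round(1))
for k in('FR','FL','BR','BL'):print(k,plane(T,c2(pr[k][1]),.075).round(4),plane(S,c1(pr[k][0]),.075).round(4))
C=np.mean([X[k] for k in('FR','FL','BR','BL')],0)
ang=lambda v:np.degrees(np.arctan2(v[1],v[0]))
print('C',C,'yaws',[ang(X[b]-X[a]) for a,b in(('FR','BR'),('FL','BL'),('stripF','stripB'))],[ang(X[b]-X[a])-90 for a,b in(('FR','FL'),('BR','BL'),('hR','hL'))])
E
```

```text
hL [0.4571 0.1038 0.1115] repr [-0.8 -0. ]
hR [ 0.4313 -0.0097  0.1078] repr [-1.3 -0.1]
FR [ 0.4176 -0.0989  0.07  ] repr [-0.4 -0. ]
FL [0.4818 0.1909 0.0709] repr [-0.6  0. ]
BR [ 0.6573 -0.1517  0.0757] repr [-0. -0.]
BL [0.7212 0.1386 0.0781] repr [-0.9  0. ]
hole [ 0.5502 -0.0272  0.0702] repr [-0. -0.]
ball [ 0.4666 -0.0086  0.0599] repr [-0.3 -0. ]
stripF [ 0.5152 -0.0206  0.0727] repr [-0.4 -0. ]
stripB [ 0.6258 -0.0426  0.0676] repr [-0. -0.]
FR [ 0.4174 -0.0994  0.075 ] [ 0.4238 -0.0971  0.075 ]
FL [0.4813 0.1891 0.075 ] [0.4864 0.1915 0.075 ]
BR [ 0.6574 -0.1518  0.075 ] [ 0.6567 -0.1518  0.075 ]
BL [0.7219 0.1375 0.075 ] [0.7185 0.1412 0.075 ]
C [0.56948175 0.01973168 0.07365486] yaws [np.float64(-12.424257829881075), np.float64(-12.318958113185126), np.float64(-11.24956225302638)] [np.float64(-12.4995708154606), np.float64(-12.420677155163375), np.float64(-12.78330839687223)]
```

The geometry agrees with the text to about 2 mm: centre (0.5695, 0.0198), yaw −12.4°. Next I'll lift the lid.

```bash
cat >> h.py <<'E'
from scipy.spatial.transform import Rotation as Ro
YAW=-12.42;C0=np.array([.5695,.0198,0]);B=Ro.from_euler('z',YAW,degrees=True)
W=lambda p:C0+B.apply(p)                       # box -> world
def handle(th): 
    c,s=np.cos(th),np.sin(th);return np.array([.12-.25*c+.035*s,0,.077+.25*s+.035*c])
def tang(th): # closing direction, world
    d=handle(th-.01)-handle(th);return B.apply(d/np.linalg.norm(d))
rodp=lambda ph,l=.075:np.array([.02-l*np.cos(ph),-.05,.057+l*np.sin(ph)])
def pose(pb,rod=False,tilt=0,depth=.163):
    # tool down, jaws along box x (handle) or box y (rod); tilt: fingers swing to box +x
    R=B*Ro.from_euler('y',-tilt,degrees=True)*Ro.from_euler('xyz',[180,0,180 if rod else 90],degrees=True)
    return W(pb)-R.apply([0,0,depth]),R.as_euler('xyz',degrees=True)
HD=.168 # handle 5 mm nearer the tips
def F(n=5):
    a=[]
    for _ in range(n): a.append(r.sense()["contact_force"]);r.wait(.02)
    return np.mean(a,0)
E
python3 - <<'E'
from h import *
up=np.array([0,0,.08])
for a,k in [((handle(0)+up,),{}),((handle(0),),{}),((handle(1.3),),{}),((handle(1.3)+up,),{}),((rodp(0)+up*2,True),{}),((rodp(0),True),{}),((rodp(1,),True,25),{}),((rodp(1.95),True,50),{}),((rodp(1.95)+[-.08,0,.06],True,50),{})]:
    p=pose(*a);print(p[0].round(3),p[1].round(1),np.round(r.inverse_kinematics(*p),0) if r.inverse_kinematics(*p) is not None else None)
E
```

```text
[0.443 0.048 0.355] [180.    0.   77.6] [  2. -19.  98.  -0. 101.  14.]
[0.443 0.048 0.275] [180.    0.   77.6] [  2. -19. 106.  -0.  93.  14.]
[0.654 0.001 0.49 ] [180.    0.   77.6] [ -3.  16.  49.  -0. 114.  10.]
[0.654 0.001 0.57 ] [180.    0.   77.6] [ -3.  22.  34.  -0. 124.  10.]
[ 0.505 -0.017  0.38 ] [180.    0.  167.6] [ -6. -10.  87.   0. 102. -83.]
[ 0.505 -0.017  0.22 ] [180.    0.  167.6] [ -6.  -7. 101.   0.  86. -83.]
[ 0.471 -0.01   0.268] [180.   25.  167.6] [ -4. -26. 113.  -4.  68. -81.]
[ 0.483 -0.012  0.231] [180.   50.  167.6] [ -3. -31. 125. -12.  37. -74.]
[0.405 0.005 0.291] [180.   50.  167.6] None
```

```bash
python3 - <<'E'
from h import *
def hp(th,dz=0): return pose(handle(th)+[0,0,dz],depth=HD)
r.reach(*hp(0,.08)); f0=F(); print('f0',f0)
r.servo_line(hp(0)[0],speed=.1); print('down',F()-f0)
r.grab(15); s=r.sense(); print('open',s["opening"],'f',F()-f0)
assert .005<s["opening"]<.02
for th in np.arange(.1,1.31,.1): 
    r.servo_line(hp(min(th,1.28))[0],speed=.12)
    if int(th*10+.5)%3==0: print(round(th,2),(F(2)-f0).round(1),r.sense()["opening"])
r.let_go(); print('released',(F()-f0).round(2))
r.servo_line(hp(1.28,.06)[0],speed=.15)
print((F()-f0).round(2),r.sense()["clock"])
s=snap("scene");cv2.imwrite("pics/s2.png",s["frame"][80:320,130:450,::-1].repeat(2,0).repeat(2,1))
E
```

```text
f0 [ 0.20431095 -0.0254121   0.16969761]
down [-0.53514347  0.00875027 -0.70151518]
open 0.009662670859301961 f [ 4.940861   -0.81788914 -2.21342905]
0.3 [ 7.5 -1.7 -4.7] 0.009605855333618966
0.6 [ 3.8 -0.8 -4.5] 0.009612825602940262
0.9 [-2.9 -0.6  4.4] 0.009792619558206485
1.2 [-1.3 -0.9  4. ] 0.009560374005147667
released [-0.09 -0.3   0.07]
[-0.31  0.05 -0.47] 11.3667
```

View pics/s2.png

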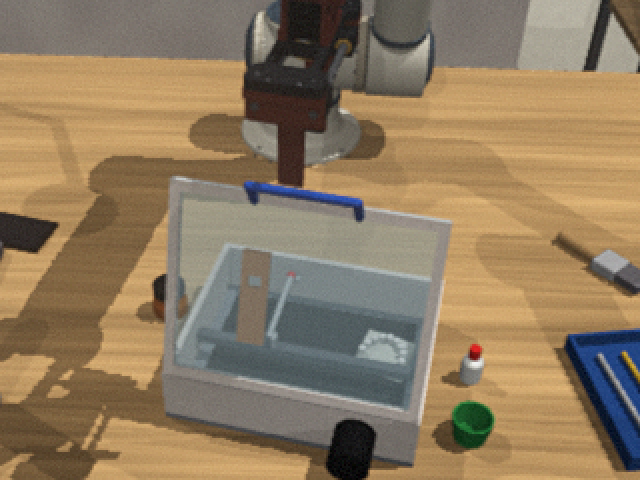

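The lid stands open, with the handle at scene (282,180). The rod is still down, with its ball at about (276,217). Next I'll check the lid angle, then grip the rod and swing it.

```bash
python3 - <<'E'
from h import *
r.servo_line(pose([-.13,-.05,.40])[0],speed=.3)
S,T=snap("scene"),snap("top")
for th in(1.2,1.25,1.28,1.3,1.35): print(th,proj(S,W(handle(th))).round(1),proj(T,W(handle(th))).round(1))
for n,s,roi in(("S",S,(240,165,330,190)),("T",T,(215,100,315,235))):
    m=hsvmask(s,(108,110,50),(128,255,255),roi);x,y,w,h=cv2.boundingRect(m);print(n,'handle',x,y,w,h,cv2.mean(np.argwhere(m).astype(float).reshape(-1,1,2))[:2])
for n,s,c in(("S",S,proj(S,W(rodp(0,.116)))),("T",T,proj(T,W(rodp(0,.116))))):
    x,y=c.astype(int);h=s["frame"].astype(int)[y-9:y+10,x-9:x+10];m=(h[...,0]-np.maximum(h[...,1],h[...,2])>40)
    print(n,'ball pred',c.round(1),'seen',(np.argwhere(m).mean(0)[::-1]+[x-9,y-9]).round(1),m.sum())
r.reach(*pose(rodp(0)+[0,0,.12],True)); print(r.sense()["clock"])
for p,t in[(rodp(1.96),45),(rodp(1.96)+[-.03,0,.03],45),(rodp(1.96)+[-.06,0,.06],45),(rodp(1.96)+[-.06,0,.08],30)]: print(r.inverse_kinematics(*pose(p,True,t)))
s=T;cv2.imwrite("pics/t3.png",cv2.resize(s["frame"][100:240,190:350,::-1],None,fx=4,fy=4))
E
```

```text
1.2 [282.8 171.5] [273.2 133.8]
1.25 [281.4 173.8] [274.3 128.6]
1.28 [280.6 175.4] [275.  125.5]
1.3 [280.  176.6] [275.4 123.4]
1.35 [278.5 179.7] [276.6 118.2]
S handle 252 171 59 19 (177.04651162790697, 281.0658914728682)
T handle 251 119 48 21 (125.67231638418079, 271.090395480226)
S ball pred [274.9 217.5] seen [275.5 216.5] 4
T ball pred [278.8 211.5] seen [nan nan] 0
13.8083
[ -3.52430771 -28.22209509 121.17332856  -9.26624832  42.77039156
 -76.85488664]
[ -2.75871077 -35.21988323 122.63509292  -9.13700296  48.35757373
 -77.03577688]
[ -1.85197638 -41.77356125 123.45712706  -9.20552805  54.15975501
 -77.0640452 ]
[ -3.71808136 -29.23574111 108.3679052   -4.58312553  71.21027341
 -80.97041413]<stdin>:9: RuntimeWarning: Mean of empty slice.
  ret = um.true_divide(
```

View pics/t3.png

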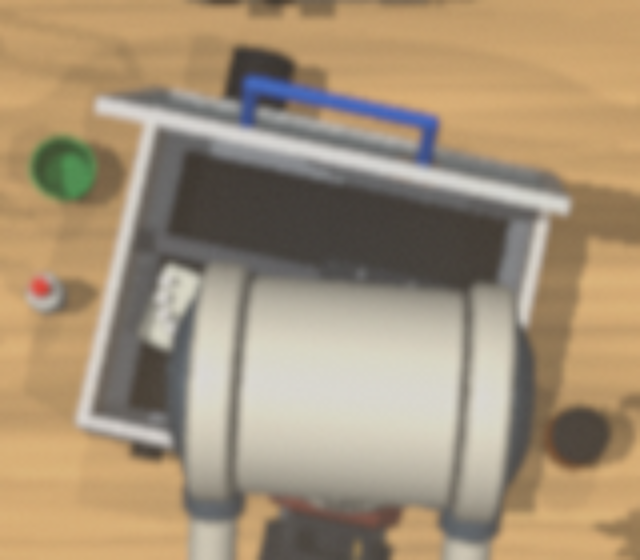

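The lid is at about 1.29 rad: the bar middle is at top-crop (343,98), or (275.5,124) in the full frame. The arm hides the rod from above, but the ball in the scene view is within 1 px of its predicted place.

```bash
python3 - <<'E'
from h import *
f0=F()
r.servo_line(pose(rodp(0),True)[0],speed=.15); print('down',(F()-f0).round(2))
r.grab(8); o=r.sense()["opening"]; print('open',o,(F()-f0).round(2)); assert .004<o<.015
for ph in np.linspace(0,1.96,15)[1:]:
    r.servo_line(*pose(rodp(ph),True,45*ph/1.96),speed=.08); print(round(ph,2),(F(2)-f0).round(1),round(r.sense()["opening"],4))
s=snap("scene");cv2.imwrite("pics/s4.png",s["frame"][80:320,130:450,::-1].repeat(2,0).repeat(2,1)); print(r.sense()["clock"])
E
```

```text
down [0.56 0.16 0.43]
open 0.0075680189003553095 [1.6  4.13 0.11]
0.14 [ 1.5  4.7 -0.3] 0.0076
0.28 [1.8 5.6 0.9] 0.0076
0.42 [1.8 5.2 0.1] 0.0076
0.56 [ 3.7  4.8 -0.5] 0.0077
0.7 [ 4.   5.9 -1.7] 0.0079
0.84 [ 5.3  4.7 -2. ] 0.0074
0.98 [ 5.   5.6 -3. ] 0.0081
1.12 [ 4.1  4.9 -1.9] 0.0072
1.26 [-0.4  0.   0.5] 0.0008
1.4 [ 0.5 -0.1 -0. ] 0.0004
1.54 [0.3 0.2 0.4] 0.0006
1.68 [0.  0.1 0.7] 0.0005
1.82 [ 0.2 -1.1  0.2] 0.0003
1.96 [0.4 0.1 0. ] 0.0003
20.4083
```

View pics/s4.png

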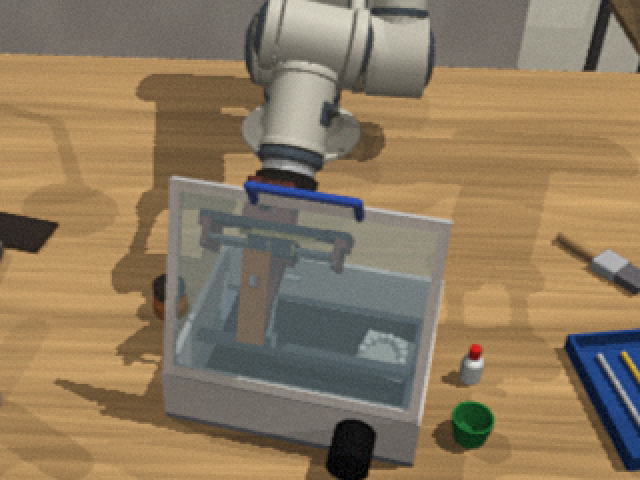

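The rod slipped out of the fingers at about 1.2 rad. I'll withdraw along the tool axis and find the ball.

```bash
python3 - <<'E'
from h import *
f0=F()
b=np.sqrt(.5)
for d in(.04,.085): r.servo_line(pose(rodp(1.96)+np.array([-b,0,b])*d,True,45)[0],speed=.1); print((F(2)-f0).round(2))
S,T=snap("scene"),snap("top")
a=cv2.resize(S["frame"][165:275,215:355,::-1],None,fx=5,fy=5,interpolation=2)
cv2.imwrite("pics/s5.png",cv2.convertScaleAbs(a,alpha=1.3))
for ph in(0,.8,1.,1.2,1.4,1.6,1.95): print(ph,proj(S,W(rodp(ph,.116))).round(1),((proj(S,W(rodp(ph,.116)))-(215,165))*5).round(),proj(T,W(rodp(ph,.116))).round(1))
for n,s in(("S",S),("T",T)):
    x0,y0=(215,165) if n=="S" else (200,100); h=s["frame"].astype(int)[y0:y0+130,x0:x0+140];m=(h[...,0]-np.maximum(h[...,1],h[...,2])>35).astype(np.uint8)
    q=cv2.connectedComponentsWithStats(m); print(n,[(v[4],(q[3][i]+[x0,y0]).round(1)) for i,v in enumerate(q[2]) if i and v[4]>2])
print(r.sense()["clock"])
E
```

```text
[-0.31  0.25 -0.46]
[-0.48  0.02 -0.43]
0 [274.9 217.5] [300. 263.] [278.8 211.5]
0.8 [272.2 201.3] [286. 181.] [281.8 196.5]
1.0 [270.4 201.2] [277. 181.] [283.3 189.5]
1.2 [268.4 203. ] [267. 190.] [285.  181.5]
1.4 [266.  206.7] [255. 209.] [286.8 173.1]
1.6 [263.4 212.4] [242. 237.] [288.6 164.7]
1.95 [258.8 226.2] [219. 306.] [291.6 151.1]
S [(np.int32(3), array([288., 166.])), (np.int32(29), array([304.8, 168.1])), (np.int32(11), array([317.5, 168. ])), (np.int32(26), array([327.6, 167.1])), (np.int32(3), array([338.7, 166.7])), (np.int32(581), array([334.7, 177.2])), (np.int32(5), array([295.6, 167.2])), (np.int32(3), array([300., 168.])), (np.int32(14), array([249.3, 170.2])), (np.int32(113), array([352.6, 228.8])), (np.int32(3), array([353.7, 247. ])), (np.int32(3), array([350., 248.])), (np.int32(166), array([349.1, 266.9])), (np.int32(4), array([353.8, 278.8])), (np.int32(28), array([348.4, 285.9])), (np.int32(3), array([348.3, 288.3])), (np.int32(8), array([346. , 292.2]))]
T [(np.int32(2985), array([290.5, 115.4])), (np.int32(7), array([217.4, 115. ])), (np.int32(140), array([205.2, 125.7])), (np.int32(16), array([277.6, 129.7])), (np.int32(18), array([220.8, 134.6])), (np.int32(4), array([288.5, 132. ])), (np.int32(11), array([214.9, 155. ])), (np.int32(145), array([208.1, 165.4])), (np.int32(162), array([336.6, 177.6])), (np.int32(174), array([206.2, 187.1])), (np.int32(20), array([278.7, 196.1])), (np.int32(41), array([290.8, 198.7])), (np.int32(938), array([223.3, 220.3])), (np.int32(24), array([293. , 206.5])), (np.int32(3), array([327.3, 212. ])), (np.int32(14), array([296.6, 228.7])), (np.int32(5), array([317., 229.]))]
21.8083
```

View pics/s5.png

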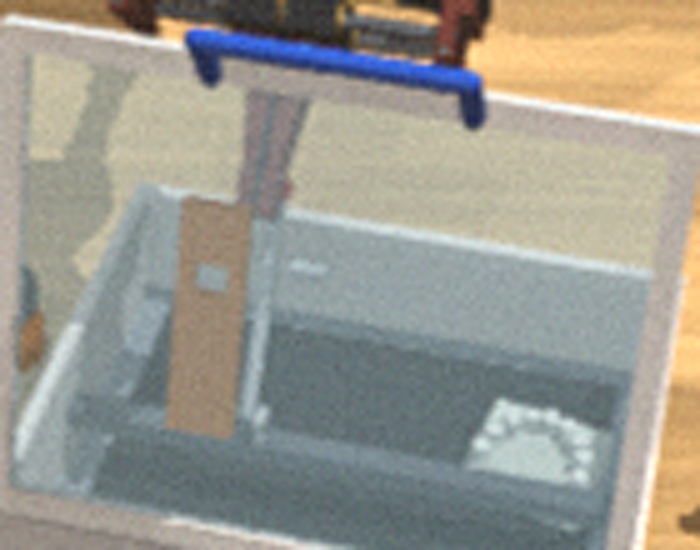

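The crop shows the rod at about 0.8 rad, with its base at (262,415) and ball at (288,187), so it slid out towards the tips. Instead of re-gripping, I'll push it up from the front with closed fingers, tilting the tool to keep clear of the lid.

```bash
cat >> h.py <<'E'
tip=lambda x,z,t:pose([x,-.049,z],True,t,.182)
E
python3 - <<'E'
from h import *
xs=np.arange(-.095,.046,.01)
T=lambda x:np.clip((x+.095)/.12,0,1)*45
for x in xs: assert r.inverse_kinematics(*tip(x,.115,T(x))) is not None,x
r.servo_line(*tip(-.02,.22,30),speed=.2)
r.servo_line(*tip(-.1,.22,0),speed=.2)
r.servo_line(tip(-.1,.115,0)[0],speed=.15)
f0=F()
for x in np.r_[np.arange(-.09,.02,.01),np.arange(.02,.045,.004)]:
    r.servo_line(*tip(x,.115,T(x)),speed=.06); f=F(3)-f0; print(round(x,3),f.round(1))
    if np.linalg.norm(f)>5: break
r.wait(.1);b=np.sqrt(.5)
r.servo_line(tip(x-.05*b,.115+.05*b,45)[0],speed=.1)
r.wait(.4); S=snap("scene")
print(((proj(S,W(rodp(1.95,.116)))-(215,165))*5).round(),r.sense()["clock"])
a=cv2.resize(S["frame"][165:275,215:355,::-1],None,fx=5,fy=5,interpolation=2)
cv2.imwrite("pics/s6.png",cv2.convertScaleAbs(a,alpha=1.3))
E
```

```text
-0.09 [ 0.2  0.1 -0.1]
-0.08 [-0.2  0.6 -0. ]
-0.07 [-0.3  0.6 -0.7]
-0.06 [-0.1  0.7 -0.2]
-0.05 [ 0.2  0.8 -0.4]
-0.04 [ 0.1  1.2 -0.2]
-0.03 [-0.5  0.4 -0.3]
-0.02 [-0.8  0.9 -0.2]
-0.01 [-0.   0.9 -0.5]
-0.0 [-0.1  0.5 -0.2]
0.01 [0.  1.2 0.1]
0.02 [-0.5  0.9 -0.6]
0.024 [0.1 0.8 0. ]
0.028 [-0.5  0.7 -0.2]
0.032 [-0.4  0.3 -0.5]
0.036 [-1.8  1.2 -0.1]
0.04 [-27.4   5.7   9.8]
[219. 306.] 30.325
```

View pics/s6.png

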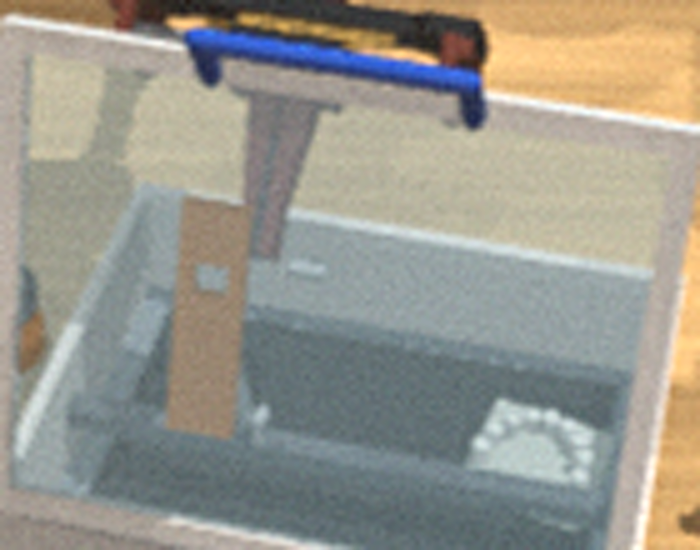

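The rod now hides behind the strip, as expected at its stop: the predicted ball place (219,306) lies under the strip, and the fingers met a hard stop. The lid hasn't moved. Next I'll regrip the handle and lower slowly with force guards.

```bash
cat >> h.py <<'E'
def hp(th,dz=0): return pose(handle(th)+[0,0,dz],depth=HD)
E
python3 - <<'E'
from h import *
r.servo_line(*tip(-.06,.25,15),speed=.25)
r.let_go()
r.servo_line(*pose([-.1,-.03,.41],True),speed=.3)
r.reach(*hp(1.29,.08)); f0=F(); np.save("f0.npy",f0)
r.servo_line(hp(1.29)[0],speed=.12); print('down',(F(3)-f0).round(2))
r.grab(20); print('open',r.sense()["opening"],(F(3)-f0).round(2),r.sense()["clock"])
for th in np.arange(1.27,.925,-.025):
    r.servo_line(hp(th)[0],speed=.06); f=F(2)-f0; ft=-f@tang(th); print(round(th,3),f.round(1),'ft',round(ft,1))
    if ft>6: print('STOP');break
print(r.sense()["clock"],r.sense()["opening"])
S=snap("scene");a=cv2.resize(S["frame"][145:275,215:355,::-1],None,fx=4,fy=4,interpolation=2)
cv2.imwrite("pics/s7.png",cv2.convertScaleAbs(a,alpha=1.3))
E
```

```text
down [-0.5  -0.69  0.46]
open 0.009312605927664294 [-1.47  0.44  0.94] 36.6833
1.27 [-0.8 -0.5  0.5] ft -0.6
1.245 [-1.1  0.6  0.8] ft -1.1
1.22 [-1.3  0.4  1.2] ft -1.1
1.195 [-1.8  0.1  1.6] ft -1.3
1.17 [-1.4  1.4  2.1] ft -1.1
1.145 [-1.1  1.6  1.4] ft -0.9
1.12 [-1.2  1.3  2.2] ft -0.7
1.095 [-1.2  1.3  2.7] ft -0.5
1.07 [-1.6  1.9  2.4] ft -1.0
1.045 [-1.9  2.1  2.3] ft -1.3
1.02 [-1.1  2.3  1.7] ft -0.8
0.995 [-1.9  3.   0.7] ft -2.0
0.97 [-0.4  2.2 -0.1] ft -0.8
0.945 [0.2 2.4 0.4] ft -0.1
40.7583 0.00948074746054657
```

View pics/s7.png

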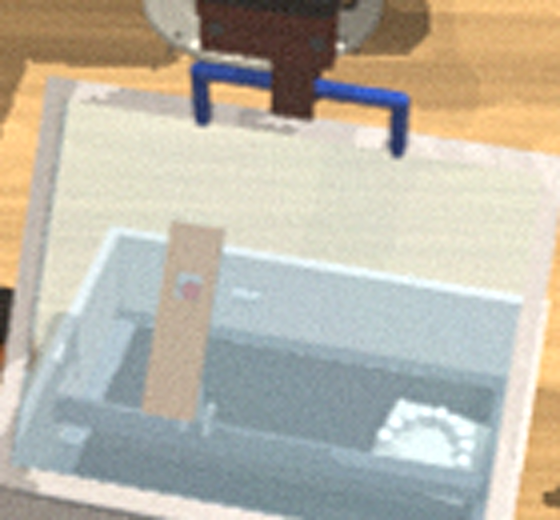

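The red ball shows at the hole (188,288). I'll continue with small steps to the seat.

```bash
python3 - <<'E'
from h import *
f0=np.load("f0.npy"); th=.945; log=[]
while th>.80:
    th-=.002 if not log or log[-1][1]<2.5 else .001
    r.servo_line(hp(th)[0],speed=.02); f=F(2)-f0; ft=-f@tang(th); log.append((round(th,3),round(ft,1),f.round(1).tolist()))
    if ft>6 or r.sense()["clock"]>58: break
for l in log[::4]+log[-6:]: print(*l)
r.wait(.4); f=F(5)-f0; print('hold',(-f@tang(th)).round(2),f.round(1),r.sense()["clock"],r.sense()["opening"])
E
```

```text
0.943 0.7 [1.4, 2.3, -0.1]
0.935 0.5 [2.4, 1.9, -2.5]
0.927 0.9 [3.7, 1.4, -4.1]
0.919 0.2 [3.2, 1.0, -4.7]
0.911 0.3 [3.7, 1.6, -5.1]
0.903 0.6 [3.8, 1.6, -4.5]
0.895 0.4 [3.5, 0.9, -4.5]
0.887 0.4 [3.0, 1.9, -3.5]
0.879 1.1 [3.1, 1.8, -2.1]
0.871 0.9 [2.8, 1.2, -2.1]
0.863 1.6 [2.9, 1.6, -1.0]
0.858 4.7 [5.2, 0.7, 1.1]
0.854 6.2 [6.8, 1.3, 1.7]
0.859 4.8 [5.0, 1.1, 1.7]
0.858 4.7 [5.2, 0.7, 1.1]
0.857 5.5 [6.0, 1.6, 1.6]
0.856 5.9 [6.3, 0.8, 1.7]
0.855 5.8 [6.0, 1.0, 1.9]
0.854 6.2 [6.8, 1.3, 1.7]
hold 6.77 [7.  1.  2.2] 55.175 0.00942390681713382
```

Seated, with about 6.8 N held. Now I'll unload, release, withdraw and check.

```bash
python3 - <<'E'
from h import *
f0=np.load("f0.npy")
r.servo_line(hp(.861)[0],speed=.02); print('unloaded',(-(F(2)-f0)@tang(.86)).round(1))
r.let_go(); print((F(2)-f0).round(1))
r.servo_line(hp(.861,.09)[0],speed=.15); print((F(2)-f0).round(2),r.sense()["clock"],r.sense()["opening"])
S=snap("scene")
for th in(.82,.86,.9,.94): print(th,((proj(S,W(handle(th)))-(215,145))*4).round())
a=cv2.resize(S["frame"][145:275,215:355,::-1],None,fx=4,fy=4,interpolation=2)
cv2.imwrite("pics/s8.png",cv2.convertScaleAbs(a,alpha=1.3))
E
```

```text
unloaded 2.9
[ 0.1 -0.9 -0.2]
[ 0.45 -0.49 -0.41] 57.5333 0.08783392901966228
0.82 [305.  77.]
0.86 [302.  76.]
0.9 [299.  77.]
0.94 [296.  78.]
```

View pics/s8.png

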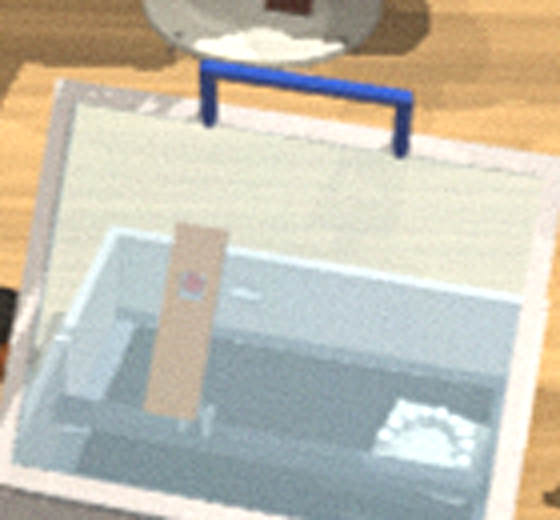

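The lid stays up by itself with the ball centred in the hole at (193,284), and the gripper is clear.

```bash
python3 -c "
from station import r
r.hand_in();print(r.sense()['clock'])"
```

```text
the job is handed in; nothing more can be done
the job is handed in; nothing more can be done
```

The lid is propped on the rod and the job is handed in, at about 58 s of the 72 s allowed; no verdict was reported.

- **Lid:** I lifted it by the handle to about 1.29 rad, where it stayed by itself.
- **Rod (one failure, mended):** My first try gripped the rod lightly, and it slid out of the fingers at about 0.8 rad. I then pushed it up to its stop with closed fingers. The stop showed as a brief reading of about 29 N, and I withdrew.
- **Lowering:** I regripped the handle and brought the lid down in small force-guarded steps. It met a hard seat at about 0.86 rad.
- **Push:** I held about 6.8 N towards shut for 0.5 s. The force reading may be off by about 1 N. I never measured the force between lid and rod directly.

**Last checks:** The final picture shows the red ball in the hole, with the lid standing without the gripper at about 0.86 rad. That angle comes from where the hard seat was met; the picture tells little about it and had the handle about 6 px (in the enlarged crop) off the predicted place. The fingers were open and about 90 mm above the handle, with force readings near zero. I saw no bystander moved in the pictures, but I did not measure them.

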